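Free the stuck swatch tray of the curing box with the release pin

ROBOT

A 6-joint arm with a two-finger parallel gripper is mounted at the origin on the work surface. World frame = base frame: x ahead of the robot, y to its left, z up, the work surface at z = 0. Lengths are in m, angles in rad, forces in N, time in s.
With the tool pointing down it reaches from about 0.375 to 0.925 m from the base axis. Payload 5.7 kg.
Tool frame: the origin (TCP) lies at the very end of the fingers, on their centre line; the grasp point (between the pads) lies 19 mm behind it; z points along the fingers, y is the line along which they close (so a half turn about z gives the same grasp; the last joint's range is limited). The gripper opens to 85 mm and grips with 20 to 120 N. Pads are 22 mm wide; open, the fingers measure 114 mm over their backs; the gripper's body (76 mm by 85 mm) begins 54 mm behind the grasp point. The pads swing forward as they close: fully open they stand 13 mm farther back than shut.
Start: joints at [1.161, 0.359, 1.51, -0, 1.272, -0.115], TCP at [0.174, 0.574, 0.205] pointing down, gripper open.
Joint ranges: [-2.97, 2.97], [-1.01, 2.36], [0.21, 2.38], [-0.96, 4.11], [0.2, 2.71], [-2.98, 2.98]. Speed limits (rad/s): [2.39, 2.39, 3.14, 3.14, 3.14, 3.14].

INTERFACE

Orientations are given as a unit quaternion [x, y, z, w].
In Python, from workcell import env gives the robot as it stands.
- The arm moves only by the shell command python3 -m crank 'ROWS' [FORCE]. ROWS is JSON, a list that holds one entry, the list of rows, each a list of 7 numbers: the opening, from -1 (shut) to 1 (fully open), then the shift along the tool's x, y, z each as a share of 0.4 m, from -1 to 1, then the turn, a rotation vector about the tool's x, y, z each as a share of 2 pi rad, from -1 to 1. A call has 1 to 10 rows; each row is the pose to reach, as a shift and turn from the pose commanded when the call began, along the tool's axes at that moment, turning the shorter way round; what a row does not reach only later rows make up. A row lasts 1/10 s, in which the tool goes at most 50 mm and 8.59 degrees, less where a joint would pass 70% of its speed; a pose out of reach is approached as far as the arm can. A call with a number of a shift or a turn outside -1 to 1 is refused whole. A call with a gripper value outside its range is refused whole. The fingers move at their own pace and stop on an object; FORCE is the grip in N (left out, the last holds). Time passes only in rows, so rows that repeat a pose let the fingers close. It gives the time, the measured TCP pose, the force, the opening and the grip force at its end, in the units of the state.
- env.observe(): the state, without advancing time (a new reading comes with each control period).
- env.read_camera(name): name is "scene" or "top" or "wrist"; returns a dict with "image" (420x560x3 uint8, blue, green, red), "camera_matrix" (3x3 intrinsics, pixels), "world_from_camera" (4x4, takes a point from camera to world coordinates); the wrist camera has in their place "hand_eye" (4x4, takes a point from camera to tool coordinates, whose origin is the TCP and whose axes are the flange's). Camera axes: x right, y up, looking along -z (the intrinsics and any distortion apply to the point x, -y, -z); pixel columns grow to the right and rows downward; lengths in m; the calibration is good to about 2 mm. A picture is of the moment at which its call begins: read the wrist's pose just before it. There is no depth.
- env.sign_off(): hands the job in; it is judged then, once.
The state is a dict: "time_s": time; "joints": joint angles; "qvel": joint speeds; "joint_torque": joint torques, N m; "position": TCP position; "tool_rot": TCP orientation; "wrist_force": force on the tool from outside, world axes, zero at the start; "ft_torque": the same for the moment, N m; "gripper_width": finger opening in m; "gripper_force": force on a finger pad.
Only numpy, scipy, OpenCV 4.12 (cv2) and the standard library are available. Lean on these libraries where they do the work, as an engineer would, in place of code of your own. Each camera call takes 0.05 s, during which the arm holds its last target. There are 200 camera calls.

TASK

The tray of the blue curing box is latched shut: take the release pin with the red handle from its grey holder, reach with it through the yellow-framed slot in the box's lid, feel along for the hidden spring catch and press it gently until the tray springs out. Then put the pin back upright in its holder, fully home, let go of it, leave the tray out and leave the other things on the bench alone.

Things in the scene. Friction and masses are not known exactly. Their poses are not given: they have to be found in the camera images.
- curer: UV curing box for ink swatches, fixed to the bench: 200 (x) x 240 (y) x 110 mm high, grey walls, flat blue lid. Origin: centre of its underside; its x axis points from the tray's front to the back of the box, y runs along the slot, z up. The tray comes out of its -x face.
- slot (a point): centre of the access slot's mouth, level with the lid's top (110 mm above the bench, 45 mm from the lid's centre towards the tray's front); axes as the box's. The slot is 68 mm long (y), 14 mm wide (x), framed in flat yellow paint, with straight upright walls. A black brush seal 6 mm down hides the inside and gives no resistance.
- deck_mid (a point): hidden point 14 mm below the slot's centre, axes as the box's, at the height of a flat rubber-mounted deck (gives 1 mm per 4 N, 5 mm at most) that fills the slot except for one well, 14 mm long along y, as wide as the slot. The well's centre lies -22 to +22 mm along y from this point; it cannot be seen, only felt. The pin must not bear on deck or box with over 30 N.
- pad_mid (a point): hidden point 23 mm below the slot's centre: the height of the spring catch's flat pad, which fills the bottom of the well (so 9 mm below the deck; elsewhere there is none). It yields from about 4 N downwards, plus 0.6 N per mm, frees the tray at about 6 to 7 mm (about 8 N), and meets a hard stop at 12 mm. It springs back when let go. More than 30 N damages it.
- tray (a joint): how far the tray has come out, m: 0 = latched shut, 0.045 = fully out. Once released, its own spring pushes it out in about half a second, towards the box's -x; nothing else opens it, and it does not shut by itself.
- tray_lip (a point): middle of the upper edge of the tray's orange front bar (10 x 200 x 32 mm, upper edge 42 mm above the bench), which moves with the tray; axes as the box's.
- pin: release pin, about 100 g: a round steel rod of 8 mm diameter, 55 mm long, pointing down; above it a dark round collar of 28 mm diameter, 4 mm thick; above that a red square handle 22 x 22 mm, 46 mm high (from 59 to 105 mm above the rod's tip). Origin: the rod's tip; z up along the pin, x and y square to the handle's faces. It starts upright in the holder, the collar resting on the holder's top, so the tip is 55 mm below the holder's top.
- pin_tip (a point): the lower end of the pin's rod (the same point as the pin's origin), axes as the pin's.
- holder: grey plastic block 60 x 60 x 62 mm high, fixed to the bench, with one upright hole. Origin: centre of its underside, z up.
- bore (a point): centre of the mouth of the holder's hole, in the middle of its top, 62 mm above the bench; the hole is 13 mm in diameter with a 2 mm chamfer and 58 mm deep. The pin is home when its collar rests on the holder's top.
- ink_tub: bystander: round ink tub with a white lid and a blue band, 66 mm across, 60 mm high, loose. Origin: centre of its underside.
- tape_roll: bystander: yellow tape roll lying flat, 90 mm across, 25 mm high, loose. Origin: centre of its underside.
- squeeze_bottle: bystander: white squeeze bottle with a red cap, 50 mm across, 130 mm high, loose. Origin: centre of its underside.
- scraper: bystander: flat yellow plastic scraper with a black grip bar, 60 x 100 mm, 14 mm high, loose. Origin: middle of its underside.
- squeegee: bystander: wooden squeegee with an orange blade, 200 mm long (along y), 24 mm high, loose. Origin: middle of its underside.
- weight: bystander: brass weight 50 mm across, 55 mm high with its knob, loose. Origin: centre of its underside.
Mind the look-alikes: they are no part of the job. There is more than one size of the pin; the job needs the smaller.

How it is judged:
On the way, in this order (a step that is already met when the one before it is completed fails the run):
1. the pin's tip is in the slot, at least 8 mm below the mouth (z of pin_tip in the frame of slot below -0.008 m and x of pin_tip in the frame of slot between -0.012 and 0.012 m and y of pin_tip in the frame of slot between -0.036 and 0.036 m), for 0.05 s.
2. the tray comes out by more than 10 mm while the pin's tip is still in the slot (z of pin_tip in the frame of slot below -0 m and x of pin_tip in the frame of slot between -0.012 and 0.012 m and y of pin_tip in the frame of slot between -0.036 and 0.036 m and value of joint tray above 0.01 m).
At the end, for the whole second after the job is handed in: The tray is out by more than 30 mm; the pin stands upright (within 0.1 rad) in the holder's hole (tip within 6 mm of the hole's axis and at least 51 mm below the holder's top), released and at rest (value of joint tray above 0.03 m and horizontal distance between pin and bore below 0.006 m and z of pin_tip in the frame of bore below -0.051 m and angle between pin's own z axis and vertical below 0.1 rad and linear speed of pin below 0.02 m/s); the robot touches nothing.
It fails at once if the pin bears on the curing box, its inner deck or its catch with more than 30 N (contact force between pin and curer above 30 N).
It fails at once if a finger or the arm presses the curing box or its tray with more than 5 N (contact force between any of the fingers, the arm and curer above 5 N).
It fails at once if a bystander (ink tub, tape roll, squeeze bottle, scraper, squeegee, weight) is moved by more than 20 mm (distance of any of ink_tub, tape_roll, squeeze_bottle, scraper, squeegee, weight from where it was at the start of the episode above 0.02 m).
It also fails if it takes over 67 s, if anything falls off the work surface, if the arm or the gripper's body presses on something with over 40 N, if the wrist force passes 120 N, or if a joint passes its speed limit or range.

## Working session

There is one attempt and no reset: what is moved stays moved. The work goes in short steps, Python scripts to look and compute and a shell command to move; the robot and the scene stay as the last step left them, time stands still between calls to the robot, and variables do not carry over. Pictures are saved under pics/ and viewed, at most 10 in all, crops included, and the job is handed in when it is done.

```bash
ls; mkdir -p pics; cat > h.py <<'E'
from workcell import env
import numpy as np, cv2
from scipy.spatial.transform import Rotation as R
def snap(n,f):
    s=env.observe(); r=env.read_camera(n); cv2.imwrite('pics/'+f,r['image'])
    if n=='wrist':
        T=np.eye(4);T[:3,:3]=R.from_quat(s['tool_rot']).as_matrix();T[:3,3]=s['position']
        W=T@np.array(r['hand_eye'])
    else: W=np.array(r['world_from_camera'])
    np.savez('pics/'+f+'.npz',K=r['camera_matrix'],W=W,D=np.array(r.get('distortion',np.zeros(5)),float)); print(n,[k for k in r])
    return r['image']
def ray(f,u,v):
    d=np.load('pics/'+f+'.npz');K=d['K'];W=d['W']
    c=np.array([(u-K[0,2])/K[0,0],-(v-K[1,2])/K[1,1],-1.]); return W[:3,3],W[:3,:3]@c
def onz(f,u,v,z):
    o,d=ray(f,u,v); return (o+d*(z-o[2])/d[2]).round(4)
E
python3 - <<'E'
from h import *
a=snap('scene','s1.png');b=snap('top','t1.png');print(env.observe())
E
```

```text
pics
scene ['image', 'camera_matrix', 'world_from_camera']
top ['image', 'camera_matrix', 'world_from_camera']
{'time_s': 0.1, 'joints': array([ 1.16091517e+00,  3.59421609e-01,  1.51132607e+00,  8.43253746e-06,
        1.27249150e+00, -1.15109800e-01]), 'qvel': array([-0.00083346, -0.00068327, -0.00564537,  0.00025688,  0.00143459,
        0.00032427]), 'joint_torque': array([-7.65952227e-04, -5.28649163e+01, -2.79351246e+01, -1.95376447e-04,
        4.97492409e-03, -1.03577499e-06]), 'position': array([0.17406102, 0.57351633, 0.20384373]), 'tool_rot': array([ 1.46853839e-01,  9.89157860e-01, -7.94018112e-04, -2.17520963e-04]), 'wrist_force': array([ 0.03225991, -0.50107479, -0.02497732]), 'ft_torque': array([-0.04374256, -0.05976026,  0.00477792]), 'gripper_force': 0.0, 'gripper_width': 0.08538321627163332}
```

View pics/s1.png

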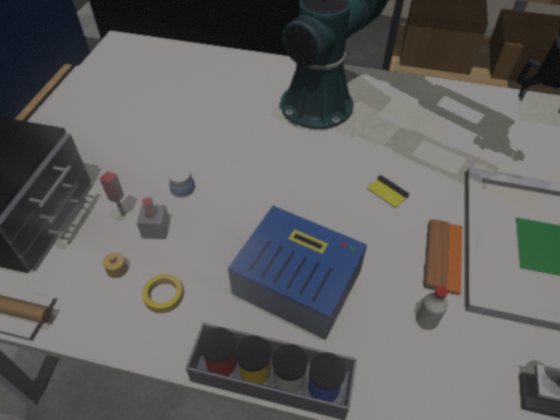

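View pics/t1.png

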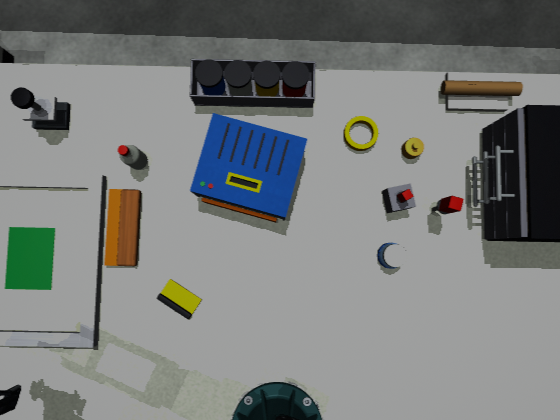

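The top view shows the yellow slot frame at (244,183) on the blue lid, with the tray front towards image-bottom. There are two red handles: (405,196) in the grey holder and (450,205) standing outside it, apparently larger. The one in the holder fits the description. I'll confirm that with a crop and measure.

```bash
python3 - <<'E'
from h import *
a=cv2.imread('pics/t1.png');s=cv2.imread('pics/s1.png')
c1=cv2.resize(a[170:240,370:480],None,fx=5,fy=5,interpolation=3);c2=cv2.resize(s[160:245,90:200],(550,425)[:2],interpolation=3)
cv2.imwrite('pics/c1.png',np.hstack([cv2.resize(c1,(400,255)),cv2.resize(c2,(400,255))]))
h=cv2.cvtColor(a,cv2.COLOR_BGR2HSV)
def comps(m,box,name,z):
    x0,y0,x1,y1=box; mm=np.zeros_like(m);mm[y0:y1,x0:x1]=m[y0:y1,x0:x1]
    for c in cv2.findContours(mm,0,2)[0]:
        if cv2.contourArea(c)>15:
            r=cv2.minAreaRect(c); P=np.array([onz('t1.png',*p,z) for p in cv2.boxPoints(r)])
            print(name,np.round(r[0],1),'ctr',P.mean(0).round(4),'sides',np.linalg.norm(P[1]-P[0]).round(3),np.linalg.norm(P[2]-P[1]).round(3),'dirs',np.degrees(np.arctan2(*(P[1]-P[0])[[1,0]])).round(1))
yel=((h[...,0]>20)&(h[...,0]<35)&(h[...,1]>150)&(h[...,2]>120)).astype(np.uint8)
red=(((h[...,0]<6)|(h[...,0]>174))&(h[...,1]>150)&(h[...,2]>70)).astype(np.uint8)
blue=((h[...,0]>105)&(h[...,0]<125)&(h[...,1]>150)&(h[...,2]>100)).astype(np.uint8)
blue=cv2.morphologyEx(blue,cv2.MORPH_CLOSE,np.ones((9,9)))
comps(yel,(215,160,275,205),'slot',.11);comps(blue,(180,100,320,230),'lid',.11)
comps(red,(380,170,480,230),'red',.112)
print('camera',np.load('pics/t1.png.npz')['W'][:3,3])
print(onz('t1.png',280,400,0),onz('t1.png',398,198,.062))
E
```

```text
slot [243.5 181.9] ctr [0.6158 0.0944 0.11  ] sides 0.029 0.081 dirs -14.3
lid [248.3 164.5] ctr [0.6594 0.084  0.11  ] sides 0.2 0.241 dirs -13.3
red [455.3 202.8] ctr [ 0.5751 -0.4155  0.112 ] sides 0.031 0.03 dirs -14.5
red [407.1 194.3] ctr [ 0.5933 -0.2999  0.112 ] sides 0.021 0.021 dirs -58.0
camera [0.45055914 0.02167845 1.16380825]
[ 0.0719 -0.0057  0.    ] [ 0.5903 -0.2922  0.062 ]
```

View pics/c1.png

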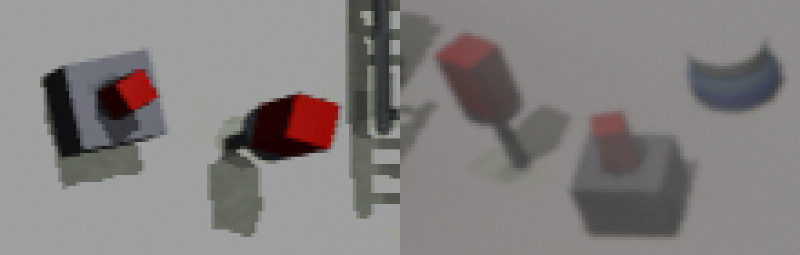

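The crop confirms it: the holder's red handle (top face 21 mm wide) is the smaller pin. The free-standing one is the larger decoy, at 30 mm. I'll head for a spot above the holder, then look closer with the wrist camera.

```bash
cat >> h.py <<'E'
def go(p,yaw=None):
    s=env.observe(); r=R.from_quat(s['tool_rot']); M=r.as_matrix()
    y=np.degrees(np.arctan2(M[1,1],M[0,1])) if yaw is None else yaw
    a=np.radians(y); Y=np.array([np.cos(a),np.sin(a),0]);Z=np.array([0,0,-1.]);X=np.cross(Y,Z)
    d=M.T@(np.array(p)-s['position']); w=R.from_matrix(M.T@np.column_stack([X,Y,Z])).as_rotvec()
    print('t',round(s['time_s'],2),'pos',s['position'].round(4),'shift',(d/.4).round(4),'turn',(w/2/np.pi).round(4),'len',np.linalg.norm(d).round(3),'F',s['wrist_force'].round(2),'w',round(s['gripper_width'],4))
E
python3 -c "
from h import *
go((.5,.25,.25),32);go((.56,-.26,.25),32)"
```

```text
t 0.1 pos [0.1741 0.5735 0.2038] shift [-1.0147 -0.5374 -0.1147] turn [-3.000e-04  1.000e-04  1.142e-01] len 0.462 F [ 0.03 -0.5  -0.02] w 0.0854
t 0.1 pos [0.1741 0.5735 0.2038] shift [-1.5286 -1.7138 -0.1129] turn [-3.000e-04  1.000e-04  1.142e-01] len 0.92 F [ 0.03 -0.5  -0.02] w 0.0854
```

```bash
python3 -m crank '[[[1,-1,-0.53,-0.115,0,0,0.114],[1,-1,-0.53,-0.115,0,0,0.114],[1,-1,-0.53,-0.115,0,0,0.114],[1,-1,-0.53,-0.115,0,0,0.114],[1,-1,-0.53,-0.115,0,0,0.114],[1,-1,-0.53,-0.115,0,0,0.114],[1,-1,-0.53,-0.115,0,0,0.114],[1,-1,-0.53,-0.115,0,0,0.114],[1,-1,-0.53,-0.115,0,0,0.114],[1,-1,-0.53,-0.115,0,0,0.114]]]' 60
python3 -c "
from h import *
go((.56,-.26,.25),32)"
```

```text
time_s: 1.1
position: [0.4998, 0.2511, 0.251]
tool_rot: [0.486, 0.874, 0.0, 0.002]
wrist_force: [-0.7, -0.0, -0.8]
gripper_width: 0.0855
gripper_force: 0.0
t 1.1 pos [0.4998 0.2511 0.251 ] shift [-1.1654 -0.5451  0.0048] turn [ 0.0003  0.0005 -0.0006] len 0.515 F [-0.74 -0.02 -0.83] w 0.0855
```

```bash
python3 -m crank '[[[1,-0.95,-0.44,0,0,0,0],[1,-0.95,-0.44,0,0,0,0],[1,-0.95,-0.44,0,0,0,0],[1,-0.95,-0.44,0,0,0,0],[1,-0.95,-0.44,0,0,0,0],[1,-0.95,-0.44,0,0,0,0],[1,-0.95,-0.44,0,0,0,0],[1,-0.95,-0.44,0,0,0,0],[1,-0.95,-0.44,0,0,0,0],[1,-0.95,-0.44,0,0,0,0]]]'
python3 -c "
from h import *
snap('wrist','w1.png');go((.59,-.293,.2),32)"
```

```text
time_s: 2.1
position: [0.5481, -0.1624, 0.25]
tool_rot: [0.486, 0.874, -0.0, -0.0]
wrist_force: [-0.9, 0.2, 0.5]
gripper_width: 0.0851
gripper_force: 0.0
wrist ['image', 'camera_matrix', 'hand_eye']
t 2.15 pos [ 0.5477 -0.1604  0.25  ] shift [-0.3374 -0.0857  0.1245] turn [-0.0001 -0.0003 -0.0001] len 0.148 F [-0.17  0.2  -0.05] w 0.0851
```

View pics/w1.png

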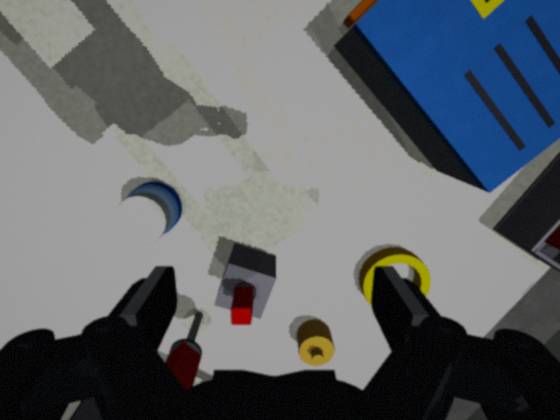

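The wrist view shows the small pin's handle top at about (242,312), square to the image, so the yaw matches. The holder is around (245,285). I'll re-measure now that the arm is at rest.

```bash
python3 - <<'E'
from h import *
a=snap('wrist','w2.png');h=cv2.cvtColor(a,cv2.COLOR_BGR2HSV)
m=(((h[...,0]<6)|(h[...,0]>174))&(h[...,1]>150)&(h[...,2]>165)).astype(np.uint8)
m[:, :215]=0; m[:,300:]=0; m[:250]=0
for c in cv2.findContours(m,0,2)[0]:
    if cv2.contourArea(c)>20:
        r=cv2.minAreaRect(c);P=np.array([onz('w2.png',*p,.112) for p in cv2.boxPoints(r)])
        print(r,P.mean(0),np.linalg.norm(P[1]-P[0]),np.linalg.norm(P[2]-P[1]),np.degrees(np.arctan2(*(P[1]-P[0])[[1,0]])))
print(h[285:330:4,242])
o=np.load('pics/w2.png.npz')['W'];print(o[:3,3])
# holder top grey mask
m2=((h[...,1]<70)&(h[...,2]>70)&(h[...,2]<150)).astype(np.uint8);m2[:,:205]=0;m2[:,285:]=0;m2[:235]=0;m2[335:]=0
print(h[280,225:290:6])
E
```

```text
wrist ['image', 'camera_matrix', 'hand_eye']
[[ 98  38  27]
 [  1 237  42]
 [176 214  44]
 [  1 255  40]
 [178 220  44]
 [177 237  42]
 [  0 255  89]
 [  0 255 153]
 [  1 255 154]
 [  0 255 151]
 [  0 201 152]
 [150   2 159]]
[ 0.50753689 -0.09647839  0.4193942 ]
[[114  22  59]
 [126  21  60]
 [116  26  68]
 [123  24  94]
 [120  23 112]
 [123  22 115]
 [123  22 115]
 [116  18 114]
 [129  24 108]
 [  0   0 160]
 [  0   3 161]]
```

```bash
python3 - <<'E'
from h import *
a=cv2.imread('pics/w2.png');h=cv2.cvtColor(a,cv2.COLOR_BGR2HSV)
def show(m,z,lo):
    m=m.astype(np.uint8);m[:, :205]=0; m[:,285:]=0; m[:240]=0;m[335:]=0
    for c in cv2.findContours(m,0,2)[0]:
        if cv2.contourArea(c)>lo:
            r=cv2.minAreaRect(c);P=np.array([onz('w2.png',*p,z) for p in cv2.boxPoints(r)])
            print(np.round(r[0],1),P.mean(0),np.linalg.norm(P[1]-P[0]).round(4),np.linalg.norm(P[2]-P[1]).round(4),np.degrees(np.arctan2(*(P[1]-P[0])[[1,0]])).round(1))
red=((h[...,0]<8)|(h[...,0]>172))&(h[...,1]>150)
show(red&(h[...,2]>120),.112,50)
m=((h[...,1]<70)&(h[...,2]>85)&(h[...,2]<135))|(red&(h[...,2]>30))
show(m,.062,200)
E
```

```text
[240.  317.5] [ 0.59225 -0.3014   0.112  ] 0.0192 0.0186 31.8
[249.5 282.5] [ 0.592275 -0.288375  0.062   ] 0.0588 0.1149 31.9
[217.1 278.2] [ 0.55635 -0.30325  0.062  ] 0.021 0.0988 43.3
```

```bash
python3 -c "
from h import *
print(onz('t1.png',434,211,0))
go((.5927,-.3005,.15),32)"
```

```text
[ 0.5653 -0.4052  0.    ]
t 2.2 pos [ 0.5476 -0.1593  0.2501] shift [-0.3596 -0.0916  0.2495] turn [-0.     -0.0003  0.0001] len 0.179 F [-0.23 -0.15 -0.95] w 0.0857
```

```bash
python3 -m crank '[[[0.3,-0.36,-0.092,0,0,0,0],[0.3,-0.36,-0.092,0,0,0,0],[0.3,-0.36,-0.092,0,0,0,0],[0.3,-0.36,-0.092,0.24,0,0,0],[0.3,-0.36,-0.092,0.24,0,0,0],[0.3,-0.36,-0.092,0.24,0,0,0],[0.3,-0.36,-0.092,0.24,0,0,0],[0.3,-0.36,-0.092,0.24,0,0,0]]]'
python3 -c "
from h import *
go((.5927,-.3005,.073),32);a=snap('wrist','w3.png')
h=cv2.cvtColor(a,cv2.COLOR_BGR2HSV)
m=((h[...,0]<8)|(h[...,0]>172))&(h[...,1]>150)&(h[...,2]>120)
for c in cv2.findContours(m.astype(np.uint8),0,2)[0]:
  if cv2.contourArea(c)>50: print(cv2.boundingRect(c),[onz('w3.png',*p,.112) for p in cv2.boxPoints(cv2.minAreaRect(c))])
"
```

```text
time_s: 3.0
position: [0.5953, -0.3017, 0.1576]
tool_rot: [0.484, 0.875, -0.0, 0.002]
wrist_force: [0.3, 0.5, 0.3]
gripper_width: 0.0552
gripper_force: 0.0
t 3.0 pos [ 0.5953 -0.3017  0.1576] shift [ 0.0067 -0.0043  0.2115] turn [0.0003 0.0006 0.0004] len 0.085 F [0.25 0.46 0.29] w 0.0552
wrist ['image', 'camera_matrix', 'hand_eye']
(258, 211, 27, 21) [array([ 0.5827, -0.3024,  0.112 ]), array([ 0.5976, -0.2931,  0.112 ]), array([ 0.6054, -0.3053,  0.112 ]), array([ 0.5903, -0.3148,  0.112 ])]
```

View pics/w3.png

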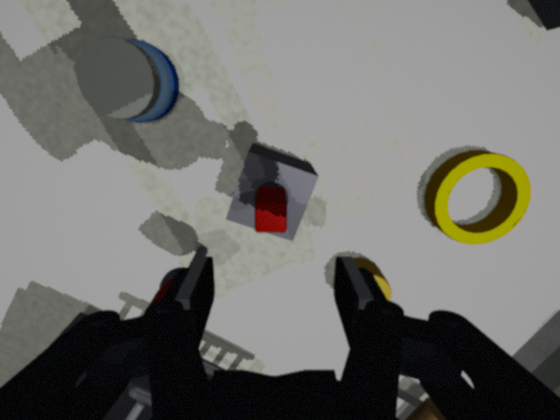

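The pin handle's top at (271,222) sits midway between the fingertips (213 and 335). I'll descend and grasp.

```bash
python3 -c "
from h import *
go((.5927,-.3010,.073),32)"
python3 -m crank '[[[0.3,0,0,0.05,0,0,0],[0.3,0,0,0.1,0,0,0],[0.3,0,0,0.15,0,0,0],[0.3,0,0,0.195,0,0,0],[0.3,0,0,0.195,0,0,0],[0.3,0,0,0.195,0,0,0]]]'
python3 -c "
from h import *
go((.5927,-.3010,.073),32)"
```

```text
t 3.05 pos [ 0.5955 -0.3021  0.158 ] shift [ 0.007  -0.0049  0.2124] turn [0.0004 0.0007 0.0004] len 0.085 F [-0.57  0.19 -0.06] w 0.0554
time_s: 3.65
position: [0.5945, -0.3024, 0.0786]
tool_rot: [0.484, 0.875, -0.0, 0.001]
wrist_force: [0.6, -0.3, 0.6]
gripper_width: 0.0553
gripper_force: 0.0
t 3.65 pos [ 0.5945 -0.3024  0.0786] shift [ 0.0055 -0.002   0.014 ] turn [0.0002 0.0004 0.0002] len 0.006 F [ 0.6  -0.26  0.62] w 0.0553
```

```bash
python3 -m crank '[[[0.3,0.004,0,0.012,0,0,0],[0.3,0.004,0,0.012,0,0,0],[-1,0.004,0,0.012,0,0,0],[-1,0.004,0,0.012,0,0,0],[-1,0.004,0,0.012,0,0,0],[-1,0.004,0,0.012,0,0,0],[-1,0.004,0,0.012,0,0,0],[-1,0.004,0,0.012,0,0,0]]]' 70
python3 -c "
from h import *
go((.5927,-.3010,.16),32)"
```

```text
time_s: 4.45
position: [0.5929, -0.301, 0.0725]
tool_rot: [0.484, 0.875, -0.0, 0.001]
wrist_force: [-1.3, -0.2, 4.6]
gripper_width: 0.0199
gripper_force: 69.5
t 4.45 pos [ 0.5929 -0.301   0.0725] shift [ 1.000e-04 -2.000e-04 -2.187e-01] turn [0.     0.0002 0.0002] len 0.087 F [-1.26 -0.18  4.62] w 0.0199
```

Gripped; home TCP is (0.5929, -0.3010, 0.0725), so the tip is about 65.5 mm below the TCP. Lift.

```bash
python3 -m crank '[[[-1,0,0,-0.05,0,0,0],[-1,0,0,-0.1,0,0,0],[-1,0,0,-0.2,0,0,0],[-1,0,0,-0.3,0,0,0],[-1,0,0,-0.36,0,0,0],[-1,0,0,-0.36,0,0,0],[-1,0,0,-0.36,0,0,0],[-1,0,0,-0.36,0,0,0]]]'
python3 -c "
from h import *
go((.616,.094,.2155),32);a=snap('wrist','w4.png')"
```

```text
time_s: 5.25
position: [0.5912, -0.2998, 0.2134]
tool_rot: [0.484, 0.875, 0.0, -0.002]
wrist_force: [-0.1, 0.3, -1.4]
gripper_width: 0.0197
gripper_force: 68.8
t 5.25 pos [ 0.5912 -0.2998  0.2134] shift [ 0.8014  0.5753 -0.0033] turn [-0.0003 -0.0006  0.0002] len 0.395 F [-0.13  0.28 -1.43] w 0.0197
wrist ['image', 'camera_matrix', 'hand_eye']
```

View pics/w4.png

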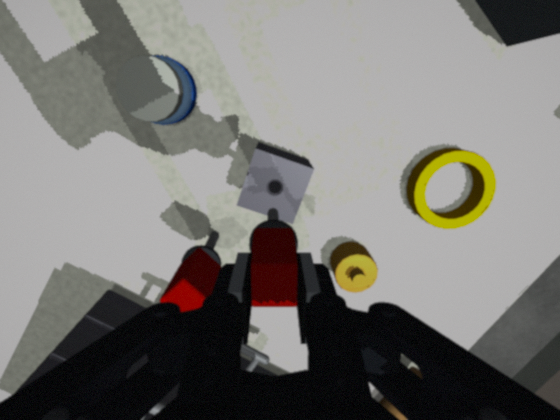

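The pin is held straight (handle at 274,270), and the bore is at (275,186). I'll move to just short of the slot so the wrist camera can see it.

```bash
python3 -m crank '[[[-1,0.65,0.575,-0.005,0,0,0],[-1,0.65,0.575,-0.005,0,0,0],[-1,0.65,0.575,-0.005,0,0,0],[-1,0.65,0.575,-0.005,0,0,0],[-1,0.65,0.575,-0.005,0,0,0],[-1,0.65,0.575,-0.005,0,0,0],[-1,0.65,0.575,-0.005,0,0,0],[-1,0.65,0.575,-0.005,0,0,0],[-1,0.65,0.575,-0.005,0,0,0],[-1,0.65,0.575,-0.005,0,0,0]]]'
python3 - <<'E'
from h import *
print('bore',onz('w4.png',275,186.5,.062))
a=snap('wrist','w5.png');go((.616,.094,.2155),32)
h=cv2.cvtColor(a,cv2.COLOR_BGR2HSV)
m=((h[...,0]>20)&(h[...,0]<35)&(h[...,1]>150)&(h[...,2]>90)).astype(np.uint8)
for c in cv2.findContours(m,0,2)[0]:
  if cv2.contourArea(c)>300:
    r=cv2.minAreaRect(c);P=np.array([onz('w5.png',*p,.11) for p in cv2.boxPoints(r)])
    print(np.round(r[0]),P.mean(0),np.linalg.norm(P[1]-P[0]),np.linalg.norm(P[2]-P[1]),np.degrees(np.arctan2(*(P[1]-P[0])[[1,0]])))
E
```

```text
time_s: 6.3
position: [0.6486, 0.0409, 0.2166]
tool_rot: [0.484, 0.875, -0.001, -0.001]
wrist_force: [0.0, 0.0, -0.1]
gripper_width: 0.02
gripper_force: 69.0
bore [ 0.5927 -0.3015  0.062 ]
wrist ['image', 'camera_matrix', 'hand_eye']
t 6.35 pos [0.6488 0.0404 0.2169] shift [0.1571 0.0015 0.0035] turn [-0.0003 -0.0001 -0.    ] len 0.063 F [ 0.32 -0.47 -1.2 ] w 0.0205
[265. 356.] [ 0.72885 -0.10455  0.11   ] 0.029929584026511302 0.05170038684574804 97.1012717255148
[461. 265.] [0.827325 0.075675 0.11    ] 0.020140506448448628 0.03734621801467986 122.42755499577255
[275. 119.] [0.61495  0.093425 0.11    ] 0.08351490884866007 0.0285954541841881 75.08184061865936
```

View pics/w5.png

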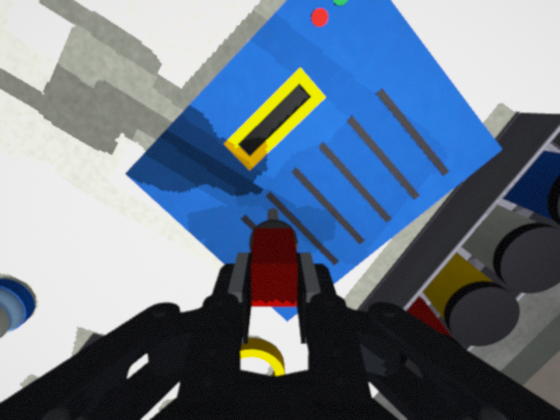

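The slot frame is at (275,119), world (0.615, 0.0934), which agrees with the top view to about 1 mm. Slot y runs at about 76°. Moving over it with the tip 10 mm above the lid.

```bash
python3 -m crank '[[[-1,0.157,0,0,0,0,0],[-1,0.157,0,0,0,0,0],[-1,0.157,0,0.08,0,0,0],[-1,0.157,0,0.08,0,0,0],[-1,0.157,0,0.08,0,0,0],[-1,0.157,0,0.08,0,0,0],[-1,0.157,0,0.08,0,0,0],[-1,0.157,0,0.08,0,0,0]]]'
python3 - <<'E'
from h import *
go((.6153,.0938,.1655),32);a=snap('wrist','w6.png');b=snap('scene','s6.png')
go((.6153,.0938,.1655),32)
cv2.imwrite('pics/c6.png',np.hstack([cv2.resize(a[150:300,180:380],(400,300),interpolation=3),cv2.resize(b[200:290,250:370],(400,300),interpolation=3)]))
E
```

```text
time_s: 7.15
position: [0.6168, 0.0947, 0.1867]
tool_rot: [0.485, 0.875, 0.0, 0.001]
wrist_force: [-0.7, -0.6, -1.0]
gripper_width: 0.0202
gripper_force: 68.9
t 7.15 pos [0.6168 0.0947 0.1867] shift [ 0.0002 -0.0044  0.0531] turn [0.0002 0.0001 0.0001] len 0.021 F [-0.68 -0.63 -0.96] w 0.0202
wrist ['image', 'camera_matrix', 'hand_eye']
scene ['image', 'camera_matrix', 'world_from_camera']
t 7.25 pos [0.6164 0.0949 0.1863] shift [-0.0007 -0.0039  0.0521] turn [0.0001 0.0001 0.0002] len 0.021 F [-0.35  0.   -1.6 ] w 0.02
```

View pics/c6.png

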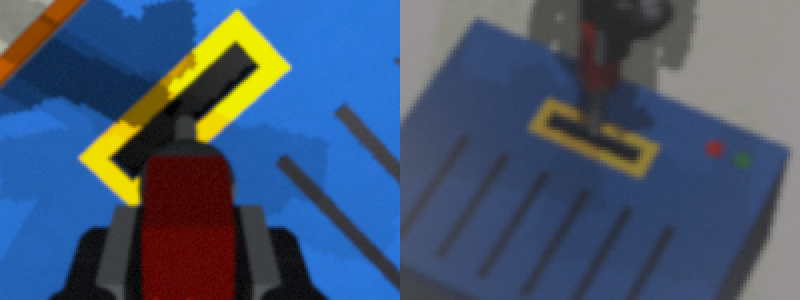

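The tip is over the slot in both views. I'll insert to about 10 mm below the mouth.

```bash
python3 -m crank '[[[-1,0,-0.004,0,0,0,0],[-1,0,-0.004,0.01,0,0,0],[-1,0,-0.004,0.02,0,0,0],[-1,0,-0.004,0.03,0,0,0],[-1,0,-0.004,0.04,0,0,0],[-1,0,-0.004,0.05,0,0,0],[-1,0,-0.004,0.05,0,0,0],[-1,0,-0.004,0.05,0,0,0]]]'
python3 -c "
from h import *
go((.6153,.0938,.1655),32);u=np.array([np.cos(np.radians(76.2)),np.sin(np.radians(76.2)),0])
go(np.array([.6153,.0938,.1655])-.02*u,32)"
```

```text
time_s: 8.05
position: [0.6146, 0.0941, 0.1656]
tool_rot: [0.484, 0.875, -0.0, -0.0]
wrist_force: [-0.8, 0.4, -1.2]
gripper_width: 0.02
gripper_force: 69.0
t 8.05 pos [0.6146 0.0941 0.1656] shift [-0.0016  0.001   0.0003] turn [-0.0001 -0.      0.0002] len 0.001 F [-0.84  0.42 -1.22] w 0.02
t 8.05 pos [0.6146 0.0941 0.1656] shift [-0.0364 -0.0349  0.0003] turn [-0.0001 -0.      0.0002] len 0.02 F [-0.84  0.42 -1.22] w 0.02
```

Free in the slot. Next, gentle taps of about 2.4 mm into the deck, every 5 mm from -20 to +20.

```bash
f='time|position|wrist_f'
python3 -m crank '[[[-1,-0.018,-0.017,0,0,0,0],[-1,-0.036,-0.034,0,0,0,0],[-1,-0.036,-0.034,0,0,0,0],[-1,-0.036,-0.034,0.008,0,0,0],[-1,-0.036,-0.034,0.016,0,0,0],[-1,-0.036,-0.034,0.016,0,0,0],[-1,-0.036,-0.034,0.016,0,0,0]]]' | grep -E "$f"
python3 -m crank '[[[-1,0,0,-0.016,0,0,0],[-1,0.0087,0.009,-0.016,0,0,0],[-1,0.0087,0.009,-0.016,0,0,0],[-1,0.0087,0.009,-0.008,0,0,0],[-1,0.0087,0.009,0,0,0,0],[-1,0.0087,0.009,0,0,0,0],[-1,0.0087,0.009,0,0,0,0]]]' | grep -E "$f"
python3 -m crank '[[[-1,0,0,-0.016,0,0,0],[-1,0.0087,0.009,-0.016,0,0,0],[-1,0.0087,0.009,-0.016,0,0,0],[-1,0.0087,0.009,-0.008,0,0,0],[-1,0.0087,0.009,0,0,0,0],[-1,0.0087,0.009,0,0,0,0],[-1,0.0087,0.009,0,0,0,0]]]' | grep -E "$f"
```

```text
time_s: 8.75
position: [0.6113, 0.0747, 0.1601]
wrist_force: [-1.9, -0.7, 4.3]
time_s: 9.45
position: [0.6123, 0.0797, 0.1599]
wrist_force: [-0.9, -0.1, 6.9]
time_s: 10.15
position: [0.6135, 0.0844, 0.1599]
wrist_force: [-1.5, 0.1, 5.5]
```

Deck felt at -20, -15 and -10 (5–7 N). Continuing.

```bash
f='time|position|wrist_f'
python3 -m crank '[[[-1,0,0,-0.016,0,0,0],[-1,0.0087,0.009,-0.016,0,0,0],[-1,0.0087,0.009,-0.016,0,0,0],[-1,0.0087,0.009,-0.008,0,0,0],[-1,0.0087,0.009,0,0,0,0],[-1,0.0087,0.009,0,0,0,0],[-1,0.0087,0.009,0,0,0,0]]]' | grep -E "$f"
python3 -m crank '[[[-1,0,0,-0.016,0,0,0],[-1,0.0087,0.009,-0.016,0,0,0],[-1,0.0087,0.009,-0.016,0,0,0],[-1,0.0087,0.009,-0.008,0,0,0],[-1,0.0087,0.009,0,0,0,0],[-1,0.0087,0.009,0,0,0,0],[-1,0.0087,0.009,0,0,0,0]]]' | grep -E "$f"
python3 -m crank '[[[-1,0,0,-0.016,0,0,0],[-1,0.0087,0.009,-0.016,0,0,0],[-1,0.0087,0.009,-0.016,0,0,0],[-1,0.0087,0.009,-0.008,0,0,0],[-1,0.0087,0.009,0,0,0,0],[-1,0.0087,0.009,0,0,0,0],[-1,0.0087,0.009,0,0,0,0]]]' | grep -E "$f"
```

```text
time_s: 10.85
position: [0.6147, 0.0893, 0.1599]
wrist_force: [-0.0, -0.3, 6.0]
time_s: 11.55
position: [0.6159, 0.0942, 0.1599]
wrist_force: [-2.5, 0.6, 6.3]
time_s: 12.25
position: [0.6165, 0.099, 0.1589]
wrist_force: [-0.5, 0.3, -1.2]
```

The force vanished at +5 (-1.2 N, z 1 mm lower), so that's the well. Pressing gently.

```bash
f='time|position|wrist_f'
python3 -m crank '[[[-1,0,0,0.006,0,0,0],[-1,0,0,0.012,0,0,0],[-1,0,0,0.018,0,0,0],[-1,0,0,0.022,0,0,0],[-1,0,0,0.022,0,0,0]]]' | grep -E "$f"
python3 -m crank '[[[-1,0,0,0.004,0,0,0],[-1,0,0,0.007,0,0,0],[-1,0,0,0.01,0,0,0],[-1,0,0,0.01,0,0,0]]]' | grep -E "$f"
```

```text
time_s: 12.75
position: [0.6171, 0.099, 0.1513]
wrist_force: [-1.8, -0.6, 3.6]
time_s: 13.15
position: [0.6173, 0.099, 0.1478]
wrist_force: [-1.8, -0.5, 7.5]
```

```bash
f='time|position|wrist_f'
python3 -m crank '[[[-1,0,0,0.003,0,0,0],[-1,0,0,0.006,0,0,0],[-1,0,0,0.008,0,0,0],[-1,0,0,0.008,0,0,0],[-1,0,0,0.008,0,0,0],[-1,0,0,0.008,0,0,0],[-1,0,0,0.008,0,0,0],[-1,0,0,0.008,0,0,0]]]' | grep -E "$f"
python3 - <<'E'
from h import *
b=snap('top','t7.png');a=cv2.imread('pics/t1.png')
for i in (a,b):
    h=cv2.cvtColor(i,cv2.COLOR_BGR2HSV)[185:250,190:290]; print(((h[...,0]>5)&(h[...,0]<18)&(h[...,1]>150)&(h[...,2]>80)).sum())
E
```

```text
time_s: 13.95
position: [0.6173, 0.099, 0.1445]
wrist_force: [-1.4, -0.2, 7.9]
top ['image', 'camera_matrix', 'world_from_camera']
260
184
```

```bash
python3 - <<'E'
from h import *
for f in ('t1.png','t7.png'):
    h=cv2.cvtColor(cv2.imread('pics/'+f),cv2.COLOR_BGR2HSV)
    m=((h[...,0]>3)&(h[...,0]<18)&(h[...,1]>150)&(h[...,2]>40)); m[:185]=0;m[260:]=0;m[:,:190]=0;m[:,300:]=0
    for x in (200,205,212,220,230,250,265,272,276):
        y=np.where(m[:,x])[0]; print(f,x,(y.min(),y.max(),len(y)) if len(y) else None)
E
```

```text
t1.png 200 None
t1.png 205 (np.int64(198), np.int64(201), 4)
t1.png 212 (np.int64(200), np.int64(203), 4)
t1.png 220 (np.int64(202), np.int64(205), 4)
t1.png 230 (np.int64(205), np.int64(208), 4)
t1.png 250 (np.int64(211), np.int64(214), 4)
t1.png 265 (np.int64(215), np.int64(218), 4)
t1.png 272 (np.int64(217), np.int64(220), 4)
t1.png 276 (np.int64(218), np.int64(219), 2)
t7.png 200 (np.int64(217), np.int64(218), 2)
t7.png 205 (np.int64(216), np.int64(219), 3)
t7.png 212 (np.int64(218), np.int64(221), 2)
t7.png 220 (np.int64(220), np.int64(224), 4)
t7.png 230 (np.int64(223), np.int64(226), 3)
t7.png 250 None
t7.png 265 (np.int64(233), np.int64(236), 3)
t7.png 272 None
t7.png 276 None
```

The tray bar moved about 18 px (≈45 mm), so the tray is out. Withdrawing straight up.

```bash
python3 -m crank '[[[-1,0,0,-0.03,0,0,0],[-1,0,0,-0.06,0,0,0],[-1,0,0,-0.1,0,0,0],[-1,0,0,-0.14,0,0,0],[-1,0,0,-0.18,0,0,0],[-1,0,0,-0.18,0,0,0],[-1,0,0,-0.18,0,0,0]]]'
python3 -c "
from h import *
go((.5928,-.3012,.2155),32)"
```

```text
time_s: 14.7
position: [0.6168, 0.099, 0.2156]
tool_rot: [0.484, 0.875, 0.0, 0.0]
wrist_force: [0.1, 0.4, -1.3]
gripper_width: 0.0199
gripper_force: 69.1
t 14.7 pos [0.6168 0.099  0.2156] shift [-8.160e-01 -5.822e-01  4.000e-04] turn [0.0001 0.0001 0.0002] len 0.401 F [ 0.1  0.4 -1.3] w 0.0199
```

```bash
python3 -m crank '[[[-1,-0.816,-0.582,0,0,0,0],[-1,-0.816,-0.582,0,0,0,0],[-1,-0.816,-0.582,0,0,0,0],[-1,-0.816,-0.582,0,0,0,0],[-1,-0.816,-0.582,0,0,0,0],[-1,-0.816,-0.582,0,0,0,0],[-1,-0.816,-0.582,0,0,0,0],[-1,-0.816,-0.582,0,0,0,0],[-1,-0.816,-0.582,0,0,0,0],[-1,-0.816,-0.582,0,0,0,0]]]'
python3 -m crank '[[[-1,0,0,0,0,0,0],[-1,0,0,0,0,0,0],[-1,0,0,0,0,0,0]]]' >/dev/null
python3 -c "
from h import *
go((.5928,-.3012,.14),32)"
```

```text
time_s: 15.7
position: [0.5917, -0.3021, 0.2138]
tool_rot: [0.486, 0.874, 0.0, -0.001]
wrist_force: [0.1, 1.0, -2.0]
gripper_width: 0.02
gripper_force: 69.0
t 16.0 pos [ 0.593  -0.2997  0.2154] shift [-0.0031 -0.0024  0.1885] turn [-0.     -0.0001  0.0005] len 0.075 F [ 0.02  0.16 -1.24] w 0.0199
```

```bash
python3 -m crank '[[[-1,-0.003,-0.002,0.05,0,0,0],[-1,-0.003,-0.002,0.11,0,0,0],[-1,-0.003,-0.002,0.16,0,0,0],[-1,-0.003,-0.002,0.188,0,0,0],[-1,-0.003,-0.002,0.188,0,0,0],[-1,-0.003,-0.002,0.188,0,0,0],[-1,-0.003,-0.002,0.188,0,0,0]]]'
python3 -c "
from h import *
go((.5928,-.3011,.115),32)"
```

```text
time_s: 16.7
position: [0.5938, -0.303, 0.1417]
tool_rot: [0.484, 0.875, -0.0, 0.001]
wrist_force: [0.4, 0.4, -1.8]
gripper_width: 0.0199
gripper_force: 69.1
t 16.7 pos [ 0.5938 -0.303   0.1417] shift [0.0054 0.0005 0.0667] turn [0.0001 0.0004 0.0002] len 0.027 F [ 0.39  0.38 -1.78] w 0.0199
```

```bash
python3 -m crank '[[[-1,0.002,0,0,0,0,0],[-1,0.002,0,0,0,0,0],[-1,0.002,0,0,0,0,0],[-1,0.002,0,0,0,0,0]]]'
python3 -c "
from h import *
go((.5928,-.3011,.115),32)"
```

```text
time_s: 17.1
position: [0.5924, -0.302, 0.1405]
tool_rot: [0.484, 0.875, -0.0, 0.0]
wrist_force: [-0.3, 0.4, -1.3]
gripper_width: 0.02
gripper_force: 69.1
t 17.1 pos [ 0.5924 -0.302   0.1405] shift [0.0015 0.0021 0.0636] turn [0.     0.0001 0.0002] len 0.025 F [-0.27  0.37 -1.33] w 0.02
```

```bash
python3 -m crank '[[[-1,0.0015,0.002,0.012,0,0,0],[-1,0.0015,0.002,0.024,0,0,0],[-1,0.0015,0.002,0.036,0,0,0],[-1,0.0015,0.002,0.048,0,0,0],[-1,0.0015,0.002,0.06,0,0,0],[-1,0.0015,0.002,0.06,0,0,0]]]'
python3 -c "
from h import *
go((.5928,-.3011,.0735),32)"
```

```text
time_s: 17.7
position: [0.5921, -0.3006, 0.1151]
tool_rot: [0.484, 0.875, 0.0, -0.001]
wrist_force: [0.4, -0.0, -0.8]
gripper_width: 0.02
gripper_force: 69.1
t 17.7 pos [ 0.5921 -0.3006  0.1151] shift [-0.0021  0.001   0.104 ] turn [-0.0001 -0.0002  0.0002] len 0.042 F [ 0.43 -0.04 -0.79] w 0.02
```

Tip is 12 mm in the bore with no contact. Going down the rest.

```bash
python3 -m crank '[[[-1,0,0.001,0.02,0,0,0],[-1,0,0.001,0.04,0,0,0],[-1,0,0.001,0.06,0,0,0],[-1,0,0.001,0.08,0,0,0],[-1,0,0.001,0.095,0,0,0],[-1,0,0.001,0.103,0,0,0],[-1,0,0.001,0.106,0,0,0],[-1,0,0.001,0.106,0,0,0]]]'
python3 -c "
from h import *
go((.5928,-.3011,.0725),32)"
```

```text
time_s: 18.5
position: [0.5931, -0.3008, 0.0738]
tool_rot: [0.484, 0.875, -0.0, 0.0]
wrist_force: [0.7, 0.1, -0.5]
gripper_width: 0.0198
gripper_force: 69.1
t 18.5 pos [ 0.5931 -0.3008  0.0738] shift [-0.0002 -0.0009  0.0032] turn [-0.      0.      0.0002] len 0.001 F [ 0.66  0.11 -0.52] w 0.0198
```

```bash
python3 -m crank '[[[-1,0,-0.001,0.003,0,0,0],[-1,0,-0.001,0.003,0,0,0],[-1,0,-0.001,0.003,0,0,0]]]' | grep -E "pos|wrist"
python3 -m crank '[[[-0.3,0,0,0,0,0,0],[-0.3,0,0,0,0,0,0],[0.3,0,0,0,0,0,0],[0.3,0,0,0,0,0,0],[0.3,0,0,0,0,0,0],[0.3,0,0,0,0,0,0],[0.3,0,0,0,0,0,0]]]'
python3 -m crank '[[[0.3,0,0,-0.02,0,0,0],[0.3,0,0,-0.05,0,0,0],[0.3,0,0,-0.1,0,0,0],[0.3,0,0,-0.2,0,0,0],[0.3,0,0,-0.3,0,0,0],[0.3,-0.1,0,-0.4,0,0,0],[0.3,-0.1,0,-0.4,0,0,0],[0.3,-0.1,0,-0.4,0,0,0],[0.3,-0.1,0,-0.4,0,0,0]]]'
python3 - <<'E'
from h import *
a=snap('wrist','w8.png');b=snap('scene','s8.png')
cv2.imwrite('pics/c8.png',np.hstack([cv2.resize(a[60:330,100:460],(400,300)),cv2.resize(b[150:330,90:390],(400,240)) if 0 else cv2.resize(b[140:365,90:390],(400,300))]))
E
```

```text
position: [0.5928, -0.3011, 0.0729]
wrist_force: [-0.5, -0.4, -0.7]
time_s: 19.5
position: [0.5928, -0.301, 0.0727]
tool_rot: [0.484, 0.875, -0.0, 0.0]
wrist_force: [0.2, 0.1, 0.7]
gripper_width: 0.0556
gripper_force: 0.0
time_s: 20.4
position: [0.6129, -0.334, 0.2318]
tool_rot: [0.484, 0.875, 0.0, -0.001]
wrist_force: [-1.1, 0.2, 0.0]
gripper_width: 0.0554
gripper_force: 0.0
wrist ['image', 'camera_matrix', 'hand_eye']
scene ['image', 'camera_matrix', 'world_from_camera']
```

View pics/c8.png

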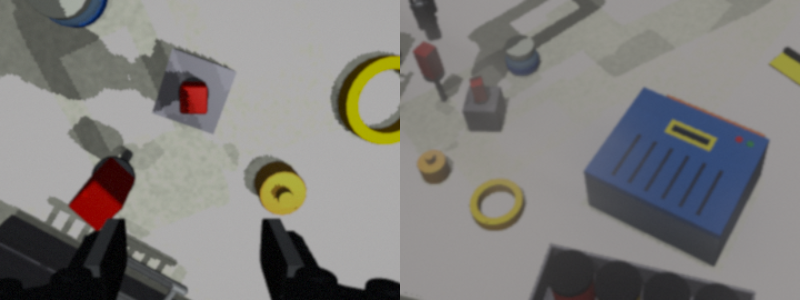

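The pin stands upright and home in the holder (crop 193,97), the gripper is clear, and the orange tray bar shows beyond the box. Handing in.

```bash
python3 -c "
from h import *
print(env.observe()['qvel'].round(3)); print(env.sign_off())"
```

```text
[ 0.     0.002 -0.001 -0.001  0.    -0.001]
the job is handed in; nothing more can be done
None
```

I handed the job in at about 20 s: the catch was found about 5 mm along +y from the slot's centre, the tray sprang out about 45 mm, and the pin is released upright in its holder; the verdict was not shown.

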